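# Seat the round setting-up sample in the sample stage and clamp it

### The job

Slide the round metal blank across the deck of the sample stage, without lifting it off, until it drops flat into the round recess. Then swing the clamp arm round over it until the arm reaches its stop. Leave the square blank, the cups and everything else where they are.

Things in the scene. Friction and masses are not known exactly. Their poses are not given: they have to be found in the camera images.
- stage: Sample stage fixed to the bench: a grey flat-topped block 300 (x) x 340 (y) x 40 mm high. Origin: centre of its underside; +x points away from the robot, z up; the deck is at z = 40 mm. A round recess 94 mm wide and 10 mm deep is sunk in the deck, with a black floor, its centre at x = +65, y = 0 mm. The clamp's pivot is at x = +130, y = 0.
- recess (a point): Centre of the floor of the round recess, 10 mm below the deck; axes as the stage's.
- round_blank: Plain aluminium disc, 90 mm diameter, 12 mm thick, lying flat on the near half of the deck, to the left or right. Origin: centre of its underside. Seated, its top stands 2 mm above the deck.
- square_blank: Plain aluminium square plate, 90 x 90 x 12 mm, lying flat on the other side of the near half of the deck; to be left alone. Origin: centre of its underside; x and y along its edges.
- clamp (a joint): Angle (rad) of the steel clamp arm, level, about an upright pivot (stage x = +130, y = 0). 0: parked, pointing to the stage's +y; grows as it swings towards the robot; 1.57, its stop: pointing to the stage's -x, over the recess centre. Starts at 0 to 0.5, stays where left, takes about 1 N. 18 mm wide, 8 thick, tip 79 from pivot, underside 6 above deck: clears only a seated blank.
- clamp_post (a point): Top centre of the black upright finger post on the clamp arm, 65 mm from the pivot: 14 mm diameter, 42 mm tall above the arm, its top 56 mm above the deck.
- cup_a: White sample cup, 55 mm wide, 38 mm high, standing on the far right corner of the deck. Origin: centre of its underside.
- cup_b: Another such cup on the bench, right of the stage. Origin: centre of its underside.
- beaker: Glass beaker, 70 mm wide, 95 mm high, on the bench left of the stage. Origin: centre of its underside.
- wash_bottle: White plastic bottle with a blue cap, 72 mm wide, 180 mm high, on the bench to the right. Origin: centre of its underside.
- jar: Amber jar with a black lid, 70 mm wide, 80 mm high, on the bench to the left. Origin: centre of its underside.
- brush: Brush lying on the bench to the far right; its long axis is x.
Not all that is in view belongs to the job. Leave any brown or green look-alike of the round_blank alone.

How it is judged:
By the outcome, as a careful person would: the job done as asked, in the order asked, and still so for the second after the job is handed in, with the robot touching nothing.
It also fails if it takes over 51 s, if anything falls off the work surface, if the arm or the gripper's body presses on something with over 40 N, if the wrist force passes 120 N, or if a joint passes its speed limit or range.

### The arm

A 7-joint arm with a two-finger parallel gripper is mounted at the origin on the work surface. World frame = base frame: x ahead of the robot, y to its left, z up, the work surface at z = 0. Lengths are in m, angles in rad, forces in N, time in s.
With the tool pointing down it reaches from about 0.425 to 0.95 m from the base axis. Payload 4.7 kg.
Tool frame: the origin (TCP) lies on the centre line of the jaws, within the pads' length; the fingertips stand tips_ahead ahead of it and the grasp point (between the pads) is the TCP (tips_ahead is the distance from the TCP to the fingertips, in m); z points along the fingers, y is the line along which they close (so a half turn about z gives the same grasp; the last joint's range is limited). The gripper opens to 85 mm and grips with 20 to 120 N. Pads are 22 mm wide; open, the fingers measure 114 mm over their backs; the gripper's body (76 mm by 85 mm) begins 54 mm behind the grasp point. The pads swing forward as they close: fully open they stand 13 mm farther back than shut.
Start: joints at [1.075, 0.469, -0.049, 1.532, 0.024, 1.141, -0.082], TCP at [0.304, -0.603, 0.25] pointing down, gripper open.
Joint ranges: [-2.59, 2.59], [-0.33, 1.99], [-1.39, 1.29], [0.1, 2.45], [-1.04, 4.18], [0.21, 1.99], [-2.66, 2.66]. Speed limits (rad/s): [2.57, 2.57, 3.14, 3.14, 3.14, 3.14, 3.14].

### API

Orientations are given as a unit quaternion [w, x, y, z].
In Python, from station import observe, read_camera, finish_job, tips_ahead gives the robot as it stands.
- The arm moves only by the tool jog_arm, never from a script. Its argument "commands" is one flat list of numbers, 5 for each row, row after row: the opening, from -1 (shut) to 1 (fully open), then the shift along the tool's x, y, z in m, then the turn about the tool's z in degrees. In form: [gripper, tx, ty, tz, yaw, gripper, tx, ty, tz, yaw, ...]. A call has exactly 5 rows; each row is the pose to reach, as a shift and turn from the pose commanded when the call began, along the tool's axes at that moment; what a row does not reach only later rows make up. A row lasts 1/10 s, in which the tool goes at most 50 mm and 8.59 degrees, less where a joint would pass 70% of its speed; a pose out of reach is approached as far as the arm can. A call with a gripper value outside its range is refused whole. The fingers move at their own pace and stop on an object; the grip force is fixed at half the most. Time passes only in rows, so rows that repeat a pose let the fingers close, or fill a call up. It gives the time, the measured TCP pose, the force, the opening and the grip force at its end, in the units of the state.
- observe(): the state, without advancing time (a new reading comes with each control period).
- read_camera(name): name is "scene" or "top"; returns a dict with "pixels" (420x560x3 uint8, red, green, blue), "mtx" (3x3 intrinsics, pixels), "position" and "orientation" of the camera in the world. Camera axes: x right, y up, looking along -z (the intrinsics and any distortion apply to the point x, -y, -z); pixel columns grow to the right and rows downward; lengths in m; the calibration is good to about 2 mm. A picture is of the moment at which its call begins. There is no depth.
- finish_job(): hands the job in; it is judged then, once.
The state is a dict: "time_s": time; "q": joint angles; "joint_vel": joint speeds; "joint_efforts": joint torques, N m; "position": TCP position; "tcp_rot": TCP orientation; "force": force on the tool from outside, world axes, zero at the start; "moment": the same for the moment, N m; "grip_width": opening from 0.0 (shut) to 1.0 (fully open); "gripper_force": force on a finger pad.
Only numpy, scipy, OpenCV 4.12 (cv2) and the standard library are available. Lean on these libraries where they do the work, as an engineer would, in place of code of your own. Each camera call takes 0.05 s, during which the arm holds its last target. There are 200 camera calls.

## Working session

There is one attempt and no reset: what is moved stays moved. The work goes in short steps, Python scripts to look and compute and a tool call to move; the robot and the scene stay as the last step left them, time stands still between calls to the robot, and variables do not carry over. Pictures are saved under pics/ and viewed, at most 10 in all, crops included, and the job is handed in when it is done.

Besides the shell and the picture viewer there is one more tool, called as name(argument=value, ...) on one line, values as JSON. jog_arm: Moves the arm, as the interface text tells. Its arguments: {"type":"object","properties":{"commands":{"type":"array","items":{"type":"number"}}},"required":["commands"]}

```bash
mkdir -p pics; ls; cat > h.py <<'E'
import numpy as np, cv2
from scipy.spatial.transform import Rotation as R
from station import observe, read_camera, finish_job, tips_ahead
def rot(q): return R.from_quat([q[1],q[2],q[3],q[0]]).as_matrix()
def ray(c,u,v):
    K=np.array(c["mtx"]); d=np.linalg.inv(K)@[u,v,1]
    return np.array(c["position"]), rot(c["orientation"])@[d[0],-d[1],-d[2]]
def onz(c,u,v,z):
    p,d=ray(c,u,v); return p+d*(z-p[2])/d[2]
def proj(c,P):
    l=rot(c["orientation"]).T@(np.array(P)-c["position"]); w=np.array(c["mtx"])@[l[0],-l[1],-l[2]]
    return w[:2]/w[2]
def two(c1,a,c2,b):
    p,d=ray(c1,*a);q,e=ray(c2,*b);d=d/np.linalg.norm(d);e=e/np.linalg.norm(e)
    s=np.linalg.lstsq(np.c_[d,-e],q-p,rcond=None)[0]
    return (p+d*s[0]+q+e*s[1])/2, np.linalg.norm(p+d*s[0]-q-e*s[1])
def snap(n,f):
    c=read_camera(n); cv2.imwrite("pics/"+f,cv2.cvtColor(c["pixels"],cv2.COLOR_RGB2BGR)); return c
E
python3 - <<'E'
from h import *
o=observe();print(o);print(tips_ahead)
import pickle
for n in("scene","top"):
    c=snap(n,n+"0.png");pickle.dump(c,open(n+"0.pkl","wb"));print({k:v for k,v in c.items() if k!="pixels"})
E
```

```text
pics
{'time_s': 0.0, 'q': array([ 1.07509253,  0.46944115, -0.04859592,  1.53368426,  0.02409116,
        1.14097501, -0.08231128]), 'joint_vel': array([ 0.00128273,  0.00252684, -0.00287311, -0.00092286,  0.00051028,
        0.00086469,  0.00151451]), 'joint_efforts': array([-1.73137078e-04, -5.10309792e+01, -4.66314715e-02, -2.37717605e+01,
        1.07146261e-02,  7.62930431e-03,  2.46383667e-05]), 'position': array([ 0.30354556, -0.60229614,  0.24926566]), 'tcp_rot': array([-9.27669293e-04,  9.72882753e-01,  2.31296833e-01, -2.51903582e-04]), 'force': array([-0.54184923,  0.75597406,  0.4037587 ]), 'moment': array([-0.00881598,  0.02562064, -0.00086413]), 'gripper_force': 0.0, 'grip_width': 0.9974834833712621}
0.019
{'mtx': array([[452.753325  ,   0.        , 282.05142683],
       [  0.        , 452.753325  , 208.48988768],
       [  0.        ,   0.        ,   1.        ]]), 'position': array([ 0.86237009, -0.64792555,  1.12544895]), 'orientation': array([0.90335718, 0.30556306, 0.09115878, 0.28682243])}
{'mtx': array([[414.73682847,   0.        , 280.71488894],
       [  0.        , 414.73682847, 208.2534079 ],
       [  0.        ,   0.        ,   1.        ]]), 'position': array([ 0.23006002, -0.01554751,  1.15236582]), 'orientation': array([-0.65974677, -0.07139923,  0.07703351,  0.74411168])}
```

View pics/top0.png

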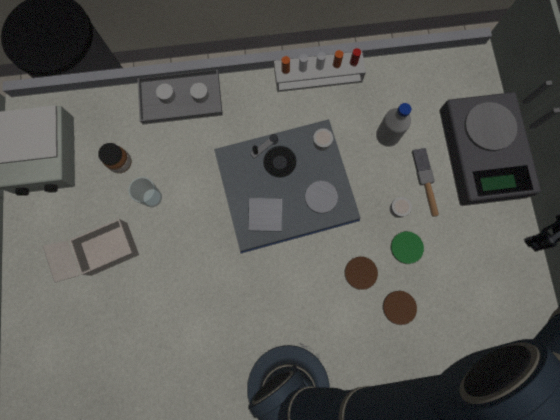

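View pics/scene0.png

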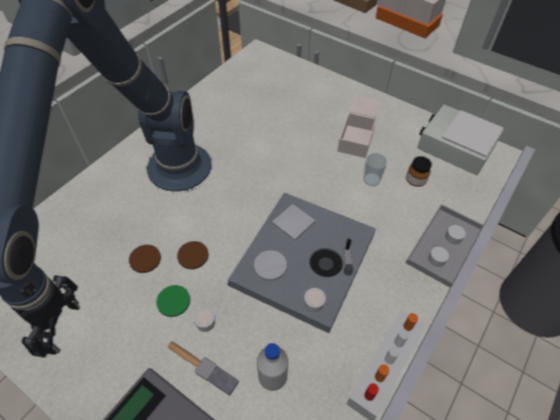

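The top view shows the stage at px (215–357, 122–248), with the round blank at (321,196), the square at (266,214) and the recess at (280,162). The clamp post is near (255,152), its pivot near (274,140), and cup_a is at (323,138). In the scene view the blank is at (270,265), the recess at (326,262) and the post top at (348,243).

```bash
python3 - <<'E'
from h import *
import pickle
for n,roi in(("top",(205,110,365,255)),("scene",(225,190,380,330))):
    c=pickle.load(open(n+"0.pkl","rb"));im=c["pixels"]
    pts=dict(top=[(321,196),(266,214),(240,190),(280,150),(280,162),(255,152),(323,138),(210,200)],scene=[(270,265),(294,222),(300,290),(326,250),(326,262),(348,243),(315,298),(225,260)])[n]
    print(n,[tuple(int(x) for x in im[v,u]) for u,v in pts])
    x0,y0,x1,y1=roi; cr=cv2.cvtColor(im[y0:y1,x0:x1],cv2.COLOR_RGB2BGR)
    cv2.imwrite(f"pics/{n}crop.png",cv2.resize(cr,None,fx=4,fy=4,interpolation=cv2.INTER_CUBIC))
a,b=[cv2.imread(f"pics/{n}crop.png") for n in("top","scene")]
H=max(a.shape[0],b.shape[0]);p=lambda x:cv2.copyMakeBorder(x,0,H-x.shape[0],0,0,0)
cv2.imwrite("pics/both.png",cv2.resize(np.hstack([p(a),p(b)]),None,fx=.63,fy=.63))
E
```

```text
top [(111, 113, 115), (110, 109, 113), (76, 80, 82), (27, 26, 24), (45, 45, 46), (20, 21, 24), (134, 126, 121), (125, 124, 116)]
scene [(143, 143, 150), (144, 144, 151), (99, 103, 109), (36, 37, 39), (59, 60, 65), (17, 17, 19), (169, 159, 155), (162, 161, 155)]
```

View pics/both.png

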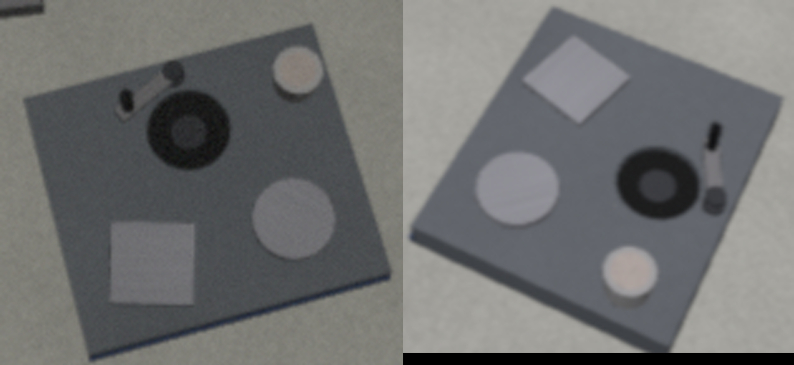

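The crops (2.52×) confirm the layout: the recess is a black ring with a grey hub, and the clamp is at about 0.4–0.5 rad with its post clear of the recess. Next I'll measure by masks.

```bash
cat > meas.py <<'E'
from h import *
def near(mask,seed,amin):
    cs,_=cv2.findContours(mask.astype(np.uint8)*255,cv2.RETR_EXTERNAL,cv2.CHAIN_APPROX_NONE)
    cs=[k for k in cs if cv2.contourArea(k)>amin]
    return min(cs,key=lambda k:-cv2.pointPolygonTest(k,seed,True))
def gray(c,s=4):
    g=cv2.cvtColor(c["pixels"],cv2.COLOR_RGB2GRAY).astype(np.float32)
    return cv2.GaussianBlur(cv2.resize(g,None,fx=s,fy=s,interpolation=cv2.INTER_CUBIC),(0,0),3)
def ups(p,s=4): return (np.asarray(p,float)+.5)/s-.5
E
python3 - <<'E'
from meas import *
import pickle
C={n:pickle.load(open(n+"0.pkl","rb")) for n in("top","scene")}
S=dict(top=dict(blank=(321,196),sq=(266,214),rec=(280,150),cup=(323,138),lo=55,hi=96),scene=dict(blank=(270,265),sq=(294,222),rec=(326,250),cup=(315,298),lo=70,hi=124))
px={}
for n,c in C.items():
    g=gray(c);s=S[n];sc=lambda p:tuple(float(4*x) for x in p)
    br=(g>s["hi"]);dk=(g<s["lo"]*0.9)
    for k in("blank","sq","cup","rec"):
        ct=near(dk if k=="rec" else br,sc(s[k]),1500)
        if k=="rec": ct=cv2.convexHull(ct)
        e=cv2.fitEllipse(ct); px[n,k]=ups(e[0]); 
        print(n,k,px[n,k].round(1),np.round(np.array(e[1])/4,1),"area",cv2.contourArea(ct)/16)
        px[n,k+"ct"]=ups(ct[:,0])
    st=~(g>s["hi"]) 
for k in("blank","sq","rec","cup"):
    P,gap=two(C["top"],px["top",k],C["scene"],px["scene",k]);print(k,"tri",P.round(4),"gap",round(gap,4))
    z=dict(blank=.052,sq=.052,rec=.04,cup=.078)[k]
    for n in C: 
        w=np.array([onz(C[n],*p,z)[:2] for p in px[n,k+"ct"]],np.float32)
        print("  ",n,onz(C[n],*px[n,k],z).round(4),"circ",np.round(cv2.minEnclosingCircle(w),4) if 0 else [np.round(x,4) for x in cv2.minAreaRect(w)])
# stage corners (approx from crop) 
tc=[(205+x/2.52,110+y/2.52) for x,y in((24,99),(312,24),(389,274),(91,354))]
sc=[(225+(x-403)/2.52,190+y/2.52) for x,y in((782,98),(668,346),(411,231),(554,8))]
for a,b in zip(tc,sc):print("corner",onz(C["top"],*a,.04)[:2].round(4),onz(C["scene"],*b,.04)[:2].round(4),two(C["top"],a,C["scene"],b)[0].round(3))
o=lambda x,y:(205+x/2.52,110+y/2.52);q=lambda x,y:(225+(x-403)/2.52,190+y/2.52)
print("post top",two(C["top"],o(126,93),C["scene"],q(715,126)));print("pivot",two(C["top"],o(173,72),C["scene"],q(714,200)))
E
```

```text
top blank [258.  225.7] [390.2 596. ] area 167443.84375
top sq [258.  225.7] [390.2 596. ] area 167443.84375
top cup [258.  225.7] [390.2 596. ] area 167443.84375
top rec [279.4 161.2] [31.2 32.7] area 796.5
scene blank [273.9 261.3] [370.7 526.4] area 138259.71875
scene sq [273.9 261.3] [370.7 526.4] area 138259.71875
scene cup [273.9 261.3] [370.7 526.4] area 138259.71875
scene rec [325.7 262.4] [27.6 33. ] area 711.96875
blank tri [ 0.4361  0.0052 -0.1725] gap 0.0821
   top [0.4237 0.0278 0.052 ] circ [array([ 0.4493, -0.0075]), array([1.0054, 1.4723]), np.float64(0.0873)]
   scene [ 0.4899 -0.1358  0.052 ] circ [array([ 0.4154, -0.0138]), array([1.2967, 1.5256]), np.float64(6.1495)]
sq tri [ 0.4361  0.0052 -0.1725] gap 0.0821
   top [0.4237 0.0278 0.052 ] circ [array([ 0.4493, -0.0075]), array([1.0054, 1.4723]), np.float64(0.0873)]
   scene [ 0.4899 -0.1358  0.052 ] circ [array([ 0.4154, -0.0138]), array([1.2967, 1.5256]), np.float64(6.1495)]
rec tri [ 0.6031 -0.0503  0.0378] gap 0.0033
   top [ 0.6011 -0.0514  0.04  ] circ [array([ 0.6017, -0.0514]), array([0.0911, 0.0916]), np.float64(39.1381)]
   scene [ 0.6048 -0.0502  0.04  ] circ [array([ 0.604 , -0.0495]), array([0.0898, 0.0886]), np.float64(30.4547)]
cup tri [ 0.4361  0.0052 -0.1725] gap 0.0821
   top [0.4192 0.0268 0.078 ] circ [array([ 0.4441, -0.0077]), array([0.9817, 1.4375]), np.float64(0.0873)]
   scene [ 0.499  -0.1482  0.078 ] circ [array([ 0.4262, -0.0291]), array([1.2653, 1.4887]), np.float64(6.1495)]
corner [0.6585 0.1269] [0.6638 0.13  ] [0.662 0.129 0.038]
corner [ 0.7087 -0.207 ] [ 0.7126 -0.2037] [ 0.711 -0.205  0.04 ]
corner [ 0.4118 -0.2481] [ 0.4228 -0.2521] [ 0.416 -0.249  0.027]
corner [0.3642 0.0806] [0.3723 0.0868] [0.368 0.084 0.038]
post top (array([0.63146279, 0.0122779 , 0.09781942]), np.float64(0.004111519659975858))
pivot (array([ 0.6675165 , -0.04117878,  0.05150503]), np.float64(0.004650194617413534))
```

```bash
cat >> meas.py <<'E'
YAW=np.radians(8.5);ST=np.array([.539,-.0607])
def w2s(p): c,s=np.cos(YAW),np.sin(YAW);d=np.array(p[:2])-ST;return np.array([c*d[0]+s*d[1],-s*d[0]+c*d[1]])
def s2w(p): c,s=np.cos(YAW),np.sin(YAW);return ST+[c*p[0]-s*p[1],s*p[0]+c*p[1]]
def bright(c,hi):
    g=gray(c);poly=np.array([(proj(c,[*s2w(q),.042])+.5)*4-.5 for q in((.146,.166),(.146,-.166),(-.146,-.166),(-.146,.166))])
    m=np.zeros(g.shape,np.uint8);cv2.fillPoly(m,[poly.astype(int)],1);return (g>hi)&(m>0)
E
python3 - <<'E'
from meas import *
import pickle
C={n:pickle.load(open(n+"0.pkl","rb")) for n in("top","scene")}
S=dict(top=dict(blank=(321,196),sq=(266,214),cup=(323,138),hi=95),scene=dict(blank=(270,265),sq=(294,222),cup=(315,298),hi=122))
px={}
for n,c in C.items():
    m=bright(c,S[n]["hi"])
    for k in("blank","sq","cup"):
        ct=near(m,tuple(4.*x for x in S[n][k]),800);M=cv2.moments(ct);px[n,k]=ups([M["m10"]/M["m00"],M["m01"]/M["m00"]])
        z=dict(blank=.052,sq=.052,cup=.078)[k];w=np.array([onz(c,*p,z)[:2] for p in ups(ct[:,0])],np.float32)
        print(n,k,px[n,k].round(1),onz(c,*px[n,k],z)[:2].round(4),[np.round(x,4) for x in cv2.minAreaRect(w)])
for k in("blank","sq","cup"):
    P,gap=two(C["top"],px["top",k],C["scene"],px["scene",k]);print(k,P.round(4),round(gap,4),"stage",w2s(P).round(4))
o=observe();A=rot(o["tcp_rot"]);print(A.round(3))
E
```

```text
top blank [321.2 196. ] [ 0.4845 -0.1522] [array([ 0.485 , -0.1522]), array([0.0878, 0.0865]), np.float64(37.0166)]
top sq [265.2 213.7] [0.4541 0.005 ] [array([0.4545, 0.0057]), array([0.0912, 0.0883]), np.float64(81.5835)]
top cup [323.  137.1] [ 0.6431 -0.1773] [array([ 0.6431, -0.1772]), array([0.0556, 0.0541]), np.float64(47.2004)]
scene blank [269.9 264. ] [ 0.486 -0.149] [array([ 0.4858, -0.1486]), array([0.0886, 0.0875]), np.float64(35.4039)]
scene sq [293.2 220.7] [0.4564 0.0078] [array([0.4556, 0.009 ]), array([0.0905, 0.0885]), np.float64(82.3776)]
scene cup [314.6 297.1] [ 0.6439 -0.1735] [array([ 0.6435, -0.1728]), array([0.0557, 0.055 ]), np.float64(62.9346)]
blank [ 0.4854 -0.1509  0.0535] 0.0033 stage [-0.0663 -0.0813]
sq [0.4553 0.0063 0.0522] 0.0036 stage [-0.0728  0.0786]
cup [ 0.6434 -0.1759  0.0806] 0.0032 stage [ 0.0862 -0.1293]
[[ 0.893  0.45  -0.001]
 [ 0.45  -0.893  0.002]
 [-0.    -0.002 -1.   ]]
```

jog_arm(commands=[0.3,0.031,-0.0325,0,-4,0.3,0.062,-0.065,0,-8,0.3,0.093,-0.0975,0,-12,0.3,0.124,-0.13,0,-13.8,0.3,0.155,-0.1625,0,-13.8])

```text
time_s: 0.6
position: [0.3692, -0.3859, 0.25]
tcp_rot: [-0.0, 0.938, 0.347, -0.0]
force: [1.1, -0.0, 0.2]
grip_width: 0.65
gripper_force: 0.0
```

```bash
cat > go.py <<'E'
import sys
from meas import *
# usage: go.py x y z heading_deg -> shift in tool axes and yaw
x,y,z,h=map(float,sys.argv[1:5]);o=observe();A=rot(o["tcp_rot"])
cur=np.degrees(np.arctan2(A[1,0],A[0,0]))
print("t",round(o["time_s"],2),"pos",o["position"].round(4),"head",cur.round(2),"F",o["force"].round(1),"w",round(o["grip_width"],3),"tips",tips_ahead)
print("shift",(A.T@(np.array([x,y,z])-o["position"])).round(4),"yaw",(-(h-cur)).round(2))
E
python3 go.py .425 -.203 .25 40.5
```

```text
t 0.6 pos [ 0.3692 -0.3859  0.25  ] head 40.57 F [ 1.1 -0.   0.2] w 0.65 tips 0.019
shift [ 1.614e-01 -1.026e-01  1.000e-04] yaw 0.07
```

jog_arm(commands=[0.3,0.04,-0.0255,0,0,0.3,0.08,-0.051,0,0,0.3,0.12,-0.077,0,0,0.3,0.161,-0.1025,0,0,0.3,0.161,-0.1025,0.03,0])

```text
time_s: 1.1
position: [0.4295, -0.1993, 0.2234]
tcp_rot: [0.002, 0.936, 0.352, 0.004]
force: [1.3, -1.9, -0.0]
grip_width: 0.645
gripper_force: 0.0
```

jog_arm(commands=[0.3,0,0,0.04,0,0.3,0,0,0.08,0,0.3,0,0,0.11,0,0.3,0,0,0.125,0,0.3,0,0,0.13,0])

```text
time_s: 1.6
position: [0.4234, -0.2048, 0.0884]
tcp_rot: [-0.002, 0.938, 0.347, -0.001]
force: [-0.0, -0.4, 1.0]
grip_width: 0.651
gripper_force: 0.0
```

```bash
python3 go.py .425 -.203 .064 40.5; python3 - <<'E'
from h import *
c=read_camera("scene")
u,v=proj(c,[.43,-.2,.07]).astype(int);im=c["pixels"][max(0,v-90):v+70,max(0,u-100):u+120]
cv2.imwrite("pics/a.png",cv2.cvtColor(cv2.resize(im,None,fx=3,fy=3),cv2.COLOR_RGB2BGR))
E
```

```text
t 1.6 pos [ 0.4234 -0.2048  0.0884] head 40.56 F [-0.  -0.4  1. ] w 0.651 tips 0.019
shift [ 0.0024 -0.0002  0.0244] yaw 0.06
```

View pics/a.png

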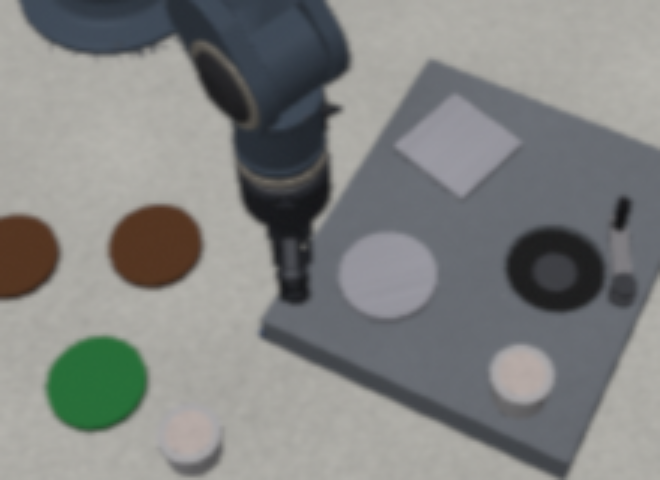

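The arm stands behind the disc (crop px 293,295 vs disc 388,275), clear of everything. Next is a guarded descent.

jog_arm(commands=[0.3,0,0,0.01,0,0.3,0,0,0.018,0,0.3,0,0,0.022,0,0.3,0,0,0.0235,0,0.3,0,0,0.0235,0])

```text
time_s: 2.15
position: [0.4249, -0.2054, 0.0668]
tcp_rot: [0.0, 0.938, 0.346, 0.0]
force: [0.5, -0.7, 0.7]
grip_width: 0.649
gripper_force: 0.0
```

jog_arm(commands=[0.3,0,0,0.0005,0,0.3,0,0,0.001,0,0.3,0,0,0.0015,0,0.3,0,0,0.002,0,0.3,0,0,0.0025,0])

```text
time_s: 2.65
position: [0.4249, -0.2054, 0.0644]
tcp_rot: [0.0, 0.938, 0.346, 0.0]
force: [0.3, 0.1, 0.2]
grip_width: 0.651
gripper_force: 0.0
```

jog_arm(commands=[0.3,0,0,0.0007,0,0.3,0,0,0.0014,0,0.3,0,0,0.002,0,0.3,0,0,0.0025,0,0.3,0,0,0.003,0])

```text
time_s: 3.15
position: [0.4248, -0.2054, 0.0612]
tcp_rot: [0.0, 0.938, 0.346, 0.0]
force: [-0.7, -0.3, -0.0]
grip_width: 0.654
gripper_force: 0.0
```

jog_arm(commands=[0.3,0,0,0.0007,0,0.3,0,0,0.0014,0,0.3,0,0,0.002,0,0.3,0,0,0.0025,0,0.3,0,0,0.003,0])

```text
time_s: 3.65
position: [0.4248, -0.2054, 0.0583]
tcp_rot: [0.0, 0.938, 0.346, 0.0]
force: [1.1, -0.1, 0.1]
grip_width: 0.65
gripper_force: 0.0
```

jog_arm(commands=[0.3,0,0,0.0005,0,0.3,0,0,0.001,0,0.3,0,0,0.0015,0,0.3,0,0,0.002,0,0.3,0,0,0.0025,0])

```text
time_s: 4.15
position: [0.4248, -0.2054, 0.0558]
tcp_rot: [0.0, 0.938, 0.347, 0.0]
force: [-0.0, 0.1, 0.1]
grip_width: 0.65
gripper_force: 0.0
```

jog_arm(commands=[0.3,0.012,-0.002,0,0,0.3,0.024,-0.002,0,0,0.3,0.032,-0.002,0,0,0.3,0.038,-0.002,0,0,0.3,0.044,-0.002,0,0])

```text
time_s: 4.65
position: [0.4569, -0.1751, 0.0558]
tcp_rot: [0.0, 0.938, 0.347, -0.001]
force: [-2.3, -1.0, 1.3]
grip_width: 0.651
gripper_force: 1.2
```

jog_arm(commands=[0.3,0.006,0,0,0,0.3,0.012,0,0,0,0.3,0.018,0,0,0,0.3,0.024,0,0,0,0.3,0.03,0,0,0])

```text
time_s: 5.15
position: [0.4801, -0.1554, 0.0558]
tcp_rot: [0.0, 0.938, 0.346, -0.0]
force: [-0.0, -1.7, 0.7]
grip_width: 0.65
gripper_force: 1.0
```

```bash
python3 go.py .603 -.0505 .056 40.5; python3 - <<'E'
from h import *
c=read_camera("scene")
im=c["pixels"][180:340,200:420]
cv2.imwrite("pics/b.png",cv2.cvtColor(cv2.resize(im,None,fx=3,fy=3),cv2.COLOR_RGB2BGR))
E
```

```text
t 5.15 pos [ 0.4801 -0.1554  0.0558] head 40.54 F [-0.  -1.7  0.7] w 0.65 tips 0.019
shift [ 1.616e-01  1.000e-04 -2.000e-04] yaw 0.04
```

View pics/b.png

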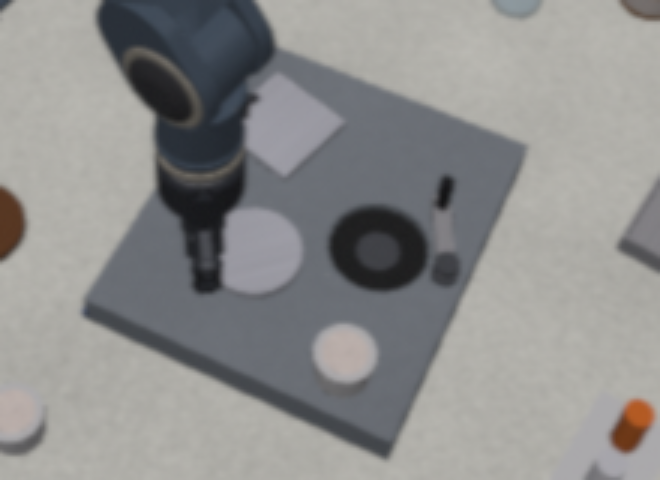

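The fingers now bear on the disc's rear edge and the disc (crop px 255,250) is moving toward the recess (378,248).

jog_arm(commands=[0.3,0.01,0,0,0,0.3,0.02,0,0,0,0.3,0.03,0,0,0,0.3,0.04,0,0,0,0.3,0.05,0,0,0])

```text
time_s: 5.7
position: [0.5185, -0.1224, 0.0558]
tcp_rot: [-0.0, 0.938, 0.347, 0.0]
force: [-1.8, -1.0, 0.3]
grip_width: 0.649
gripper_force: 1.1
```

jog_arm(commands=[0.3,0.009,0,0,0,0.3,0.018,0,0,0,0.3,0.027,0,0,0,0.3,0.034,0,0,0,0.3,0.04,0,0,0])

```text
time_s: 6.2
position: [0.5486, -0.0968, 0.0558]
tcp_rot: [0.0, 0.938, 0.347, 0.0]
force: [-1.4, -1.4, 0.6]
grip_width: 0.65
gripper_force: 1.1
```

```bash
python3 go.py .603 -.0505 .056 40.5; python3 - <<'E'
from h import *
c=read_camera("scene")
im=c["pixels"][180:340,240:440]
cv2.imwrite("pics/c.png",cv2.cvtColor(cv2.resize(im,None,fx=3,fy=3),cv2.COLOR_RGB2BGR))
E
```

```text
t 6.2 pos [ 0.5486 -0.0968  0.0558] head 40.56 F [-1.4 -1.4  0.6] w 0.65 tips 0.019
shift [ 0.0714  0.0002 -0.0002] yaw 0.06
```

View pics/c.png

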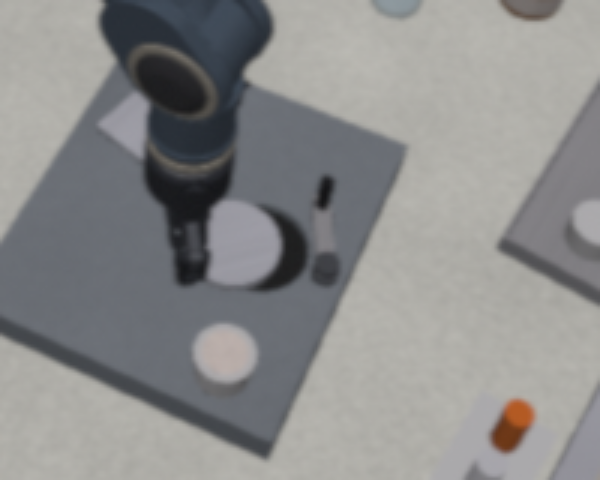

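The disc (crop px 238,243) covers most of the recess (centre ~258,248), with about 22 mm left to go. Pushing more slowly now.

jog_arm(commands=[0.3,0.004,0,0,0,0.3,0.008,0,0,0,0.3,0.012,0,0,0,0.3,0.015,0,0,0,0.3,0.018,0,0,0])

```text
time_s: 6.75
position: [0.5619, -0.0856, 0.0559]
tcp_rot: [0.0, 0.938, 0.346, -0.0]
force: [-1.6, -1.3, 1.6]
grip_width: 0.646
gripper_force: 1.5
```

jog_arm(commands=[0.3,0.0015,0,0,0,0.3,0.003,0,0,0,0.3,0.0045,0,0,0,0.3,0.006,0,0,0,0.3,0.007,0,0,0])

```text
time_s: 7.25
position: [0.5674, -0.0806, 0.0558]
tcp_rot: [-0.0, 0.938, 0.347, 0.0]
force: [-0.2, 0.0, 0.6]
grip_width: 0.653
gripper_force: 0.0
```

```bash
python3 go.py .603 -.0505 .056 40.5; python3 - <<'E'
from h import *
c=read_camera("scene")
im=c["pixels"][210:310,270:390]
cv2.imwrite("pics/d.png",cv2.cvtColor(cv2.resize(im,None,fx=5,fy=5,interpolation=cv2.INTER_CUBIC),cv2.COLOR_RGB2BGR))
E
```

```text
t 7.25 pos [ 0.5674 -0.0806  0.0558] head 40.56 F [-0.2  0.   0.6] w 0.653 tips 0.019
shift [ 0.0467  0.0003 -0.0002] yaw 0.06
```

View pics/d.png

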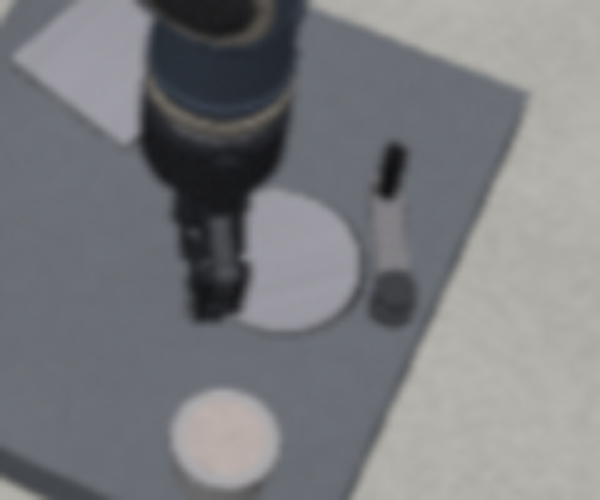

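Contact force vanished and the disc fills the recess. I'll back off, rise and verify.

jog_arm(commands=[0.3,-0.01,0,0,0,0.3,-0.02,0,0,0,0.3,-0.02,0,-0.04,0,0.3,-0.03,0,-0.08,0,0.3,-0.06,0,-0.12,0])

```text
time_s: 7.8
position: [0.522, -0.1189, 0.1772]
tcp_rot: [-0.0, 0.937, 0.348, 0.001]
force: [0.2, -0.8, 0.4]
grip_width: 0.65
gripper_force: 0.0
```

jog_arm(commands=[0,-0.03,0.03,-0.02,0,0,-0.06,0.06,-0.02,0,0,-0.06,0.09,-0.02,0,0,-0.06,0.12,-0.02,0,0,-0.06,0.12,-0.02,0])

```text
time_s: 8.3
position: [0.5542, -0.2549, 0.1957]
tcp_rot: [0.001, 0.939, 0.344, 0.0]
force: [0.3, -1.7, -0.3]
grip_width: 0.501
gripper_force: 0.0
```

```bash
python3 - <<'E'
from meas import *
C={"top":snap("top","t1.png"),"scene":snap("scene","s1.png")}
px={};Rc=[.603,-.0505,.042]
for n,hi in(("top",95),("scene",122)):
    c=C[n];s=proj(c,Rc)
    ct=near(bright(c,hi),tuple(4*float(x) for x in s),800);M=cv2.moments(ct);px[n]=ups([M["m10"]/M["m00"],M["m01"]/M["m00"]])
    w=np.array([onz(c,*p,.042)[:2] for p in ups(ct[:,0])],np.float32)
    print(n,px[n].round(1),onz(c,*px[n],.042).round(4),cv2.minAreaRect(w))
print(two(C["top"],px["top"],C["scene"],px["scene"]))
ims=[]
for n in C:
    u,v=proj(C[n],[.61,-.04,.05]).astype(int);ims.append(cv2.resize(C[n]["pixels"][v-50:v+50,u-50:u+50],(400,400),interpolation=cv2.INTER_CUBIC));print(n,u,v)
cv2.imwrite("pics/e.png",cv2.cvtColor(np.hstack(ims),cv2.COLOR_RGB2BGR))
E
```

```text
top [280.6 161.5] [ 0.5993 -0.0544  0.042 ] ((0.6003243327140808, -0.05342552065849304), (0.09429588913917542, 0.09442422538995743), 34.356689453125)
scene [325.  261.4] [ 0.6019 -0.0495  0.042 ] ((0.601252555847168, -0.04891994968056679), (0.08941086381673813, 0.0909014418721199), 7.24580717086792)
(array([ 0.60063855, -0.05256892,  0.04388034]), np.float64(0.0051978317255137576))
top 274 157
scene 329 258
```

View pics/e.png

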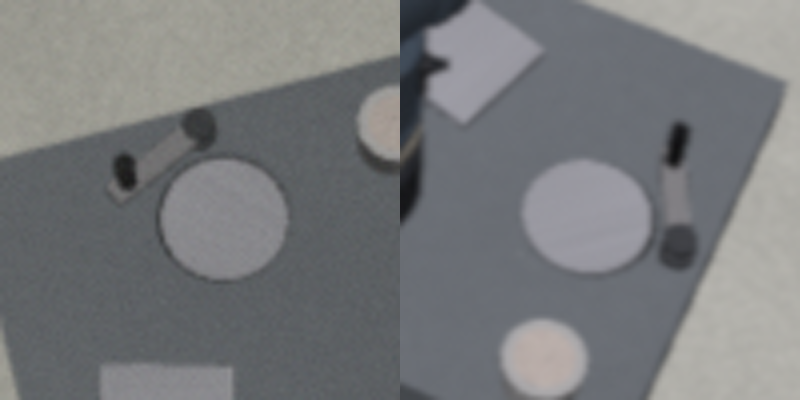

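The blank is seated: its top triangulates at z≈.044 (it was .0535) and its rim is evenly ringed in black. Now over the post, with the jaws turned tangential.

```bash
python3 go.py .6315 .0124 .2 -56; python3 -c "
from h import *;print(observe()['q'].round(2))"
```

```text
t 8.4 pos [ 0.5528 -0.2508  0.1953] head 40.45 F [0.6 0.6 0.2] w 0.499 tips 0.019
shift [ 0.2306 -0.1493 -0.0047] yaw 96.45
[ 0.54  0.42 -0.24  1.75  0.12  0.98 -0.61]
```

jog_arm(commands=[0,0.025,-0.016,-0.005,-8,0,0.05,-0.032,-0.005,-16,0,0.075,-0.048,-0.005,-24,0,0.1,-0.064,-0.005,-32,0,0.125,-0.08,-0.005,-40])

```text
time_s: 8.9
position: [0.5958, -0.106, 0.2009]
tcp_rot: [-0.0, 0.761, 0.649, -0.0]
force: [1.3, 0.8, 0.2]
grip_width: 0.503
gripper_force: 0.0
```

```bash
python3 go.py .6315 .0124 .2 124
```

```text
t 8.9 pos [ 0.5958 -0.106   0.2009] head 80.96 F [1.3 0.8 0.2] w 0.503 tips 0.019
shift [0.1226 0.0167 0.0008] yaw -43.04
```

jog_arm(commands=[0,0.025,0.003,0,-8.5,0,0.05,0.007,0,-17,0,0.075,0.01,0,-25.5,0,0.1,0.013,0,-34,0,0.1225,0.0167,0,-42.5])

```text
time_s: 9.4
position: [0.6322, 0.0121, 0.2009]
tcp_rot: [-0.0, 0.473, 0.881, -0.0]
force: [1.3, -0.4, -0.8]
grip_width: 0.501
gripper_force: 0.0
```

jog_arm(commands=[0,0,0,0,0,0,0,0,0,0,0,0,0,0.03,0,0,0,0,0.06,0,0,0,0,0.07,0])

```text
time_s: 9.9
position: [0.6309, 0.0076, 0.1278]
tcp_rot: [-0.002, 0.478, 0.878, -0.002]
force: [-0.5, 0.3, -0.5]
grip_width: 0.499
gripper_force: 0.0
```

```bash
python3 go.py .6315 .0124 .078 124;python3 - <<'E'
from h import *
ims=[]
for n in("top","scene"):
    c=read_camera(n)
    u,v=proj(c,[.63,.01,.1]).astype(int);ims.append(cv2.resize(c["pixels"][v-45:v+45,u-45:u+45],(400,400),interpolation=cv2.INTER_CUBIC))
cv2.imwrite("pics/f.png",cv2.cvtColor(np.hstack(ims),cv2.COLOR_RGB2BGR))
E
```

```text
t 9.9 pos [0.6309 0.0076 0.1278] head 122.88 F [-0.5  0.3 -0.5] w 0.499 tips 0.019
shift [0.0036 0.0034 0.0498] yaw -1.12
```

View pics/f.png

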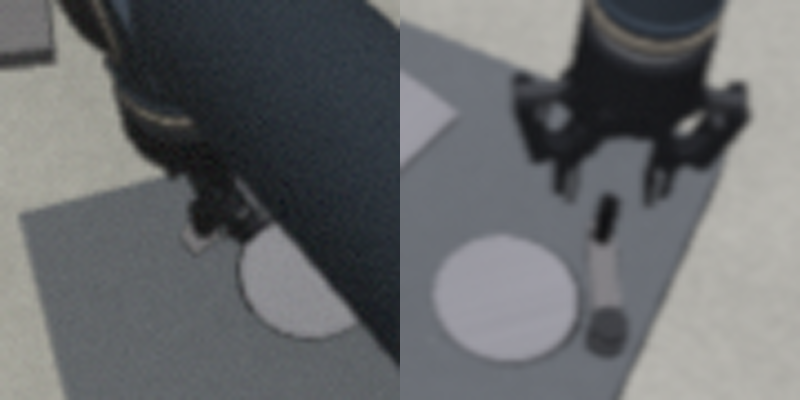

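The jaws straddle the post: scene crop tips at (565,190) and (655,195), post top at (607,200). Descending.

jog_arm(commands=[0,0.003,0.003,0,0,0,0.003,0.003,0.012,0,0,0.003,0.003,0.025,0,0,0.003,0.003,0.038,0,0,0.003,0.003,0.05,0])

```text
time_s: 10.5
position: [0.634, 0.0139, 0.0793]
tcp_rot: [-0.0, 0.477, 0.879, -0.0]
force: [-0.0, 0.1, -1.2]
grip_width: 0.501
gripper_force: 0.0
```

```bash
cat > arc.py <<'E'
from meas import *
o=observe();A=rot(o["tcp_rot"]);p=o["position"];h=np.degrees(np.arctan2(A[1,0],A[0,0]));pv=np.array([.6678,-.0415])
d=p[:2]-pv;print("t",o["time_s"],"pos",p.round(4),"psi",np.degrees(np.arctan2(d[1],d[0]))%360,"r",np.hypot(*d).round(4),"head",h,"F",o["force"].round(1))
for a in range(130,212,5):
    q=pv+.066*np.array([np.cos(np.radians(a)),np.sin(np.radians(a))]);s=A.T@np.array([*(q-p[:2]),0]);print(a,s[:2].round(4),"yaw",-round((a-h)%360,1))
E
python3 arc.py
```

```text
t 10.5 pos [0.634  0.0139 0.0793] psi 121.40568168948982 r 0.0649 head 123.03879844381481 F [-0.   0.1 -1.2]
130 [ 0.0006 -0.0098] yaw -7.0
135 [-0.0003 -0.0155] yaw -12.0
140 [-0.0017 -0.0211] yaw -17.0
145 [-0.0037 -0.0265] yaw -22.0
150 [-0.006  -0.0318] yaw -27.0
155 [-0.0089 -0.0368] yaw -32.0
160 [-0.0121 -0.0415] yaw -37.0
165 [-0.0158 -0.046 ] yaw -42.0
170 [-0.0198 -0.0501] yaw -47.0
175 [-0.0242 -0.0538] yaw -52.0
180 [-0.0289 -0.0572] yaw -57.0
185 [-0.0338 -0.0601] yaw -62.0
190 [-0.039  -0.0626] yaw -67.0
195 [-0.0444 -0.0646] yaw -72.0
200 [-0.05   -0.0661] yaw -77.0
205 [-0.0556 -0.0672] yaw -82.0
210 [-0.0614 -0.0678] yaw -87.0
```

jog_arm(commands=[0,0.0006,-0.01,0,-7,0,-0.0003,-0.0155,0,-12,0,-0.0017,-0.021,0,-17,0,-0.0037,-0.0265,0,-22,0,-0.006,-0.032,0,-27])

```text
time_s: 11.0
position: [0.6106, -0.008, 0.0799]
tcp_rot: [-0.0, 0.256, 0.967, 0.0]
force: [0.8, 0.7, -0.5]
grip_width: 0.502
gripper_force: 0.5
```

```bash
python3 arc.py | grep -vE "^1[34]"
```

```text
t 11.0 pos [ 0.6106 -0.008   0.0799] psi 149.67839600639226 r 0.0663 head 150.27617461691594 F [ 0.8  0.7 -0.5]
150 [-0.0003 -0.0004] yaw -359.7
155 [-0.0005 -0.0061] yaw -4.7
160 [-0.0013 -0.0118] yaw -9.7
165 [-0.0025 -0.0175] yaw -14.7
170 [-0.0042 -0.023 ] yaw -19.7
175 [-0.0064 -0.0283] yaw -24.7
180 [-0.009  -0.0334] yaw -29.7
185 [-0.0121 -0.0383] yaw -34.7
190 [-0.0155 -0.0429] yaw -39.7
195 [-0.0194 -0.0471] yaw -44.7
200 [-0.0236 -0.051 ] yaw -49.7
205 [-0.0282 -0.0546] yaw -54.7
210 [-0.033  -0.0577] yaw -59.7
```

jog_arm(commands=[0,-0.0005,-0.006,0,-5,0,-0.0013,-0.012,0,-10,0,-0.0025,-0.0175,0,-15,0,-0.0042,-0.023,0,-20,0,-0.0064,-0.0283,0,-25])

```text
time_s: 11.5
position: [0.6018, -0.0357, 0.0799]
tcp_rot: [-0.001, 0.041, 0.999, 0.001]
force: [-0.5, 0.6, 0.1]
grip_width: 0.496
gripper_force: 0.5
```

```bash
python3 arc.py | grep -vE "^1[3456]"
```

```text
t 11.5 pos [ 0.6018 -0.0357  0.0799] psi 174.9364476117099 r 0.0663 head 175.27945430491775 F [-0.5  0.6  0.1]
170 [-0.0006  0.0057] yaw -354.7
175 [-0.0003 -0.0001] yaw -359.7
180 [-0.0005 -0.0058] yaw -4.7
185 [-0.0012 -0.0115] yaw -9.7
190 [-0.0024 -0.0172] yaw -14.7
195 [-0.0041 -0.0227] yaw -19.7
200 [-0.0063 -0.028 ] yaw -24.7
205 [-0.009  -0.0331] yaw -29.7
210 [-0.012 -0.038] yaw -34.7
```

jog_arm(commands=[0,-0.0005,-0.006,0,-5,0,-0.0012,-0.0115,0,-10,0,-0.0024,-0.017,0,-13,0,-0.0035,-0.021,0,-13,0,-0.004,-0.0225,0,-13])

```text
time_s: 12.0
position: [0.604, -0.0593, 0.08]
tcp_rot: [-0.001, -0.069, 0.998, 0.0]
force: [-0.4, 0.7, -1.3]
grip_width: 0.503
gripper_force: 0.4
```

jog_arm(commands=[0,0,-0.001,0,0,0,0,-0.002,0,0,0,0,-0.003,0,0,0,0,-0.004,0,0,0,0,-0.004,0,0])

```text
time_s: 12.5
position: [0.6049, -0.0629, 0.0809]
tcp_rot: [0.0, -0.07, 0.998, -0.0]
force: [-1.0, -0.1, 0.4]
grip_width: 0.502
gripper_force: 0.2
```

jog_arm(commands=[0,0,-0.001,0,0,0,0,-0.002,0,0,0,0,-0.003,0,0,0,0,-0.003,0,0,0,0,-0.003,0,0])

```text
time_s: 13.0
position: [0.6052, -0.0648, 0.0809]
tcp_rot: [0.0, -0.071, 0.998, 0.001]
force: [-1.3, 3.8, 1.1]
grip_width: 0.506
gripper_force: 2.0
```

jog_arm(commands=[0,0,-0.001,0,0,0,0,-0.002,0,0,0,0,-0.002,0,0,0,0,-0.002,0,0,0,0,-0.002,0,0])

```text
time_s: 13.5
position: [0.6052, -0.0649, 0.0809]
tcp_rot: [0.0, -0.071, 0.997, 0.002]
force: [-1.4, 7.4, -0.9]
grip_width: 0.499
gripper_force: 3.7
```

The stop is reached: 7 N and no further motion. Now I'll ease off, centre, rise and retreat.

jog_arm(commands=[0,0,0.006,0,0,0,0,0.012,0,0,0,0,0.015,-0.03,0,0,0,0.015,-0.07,0,0,0,0.015,-0.11,0])

```text
time_s: 14.0
position: [0.6033, -0.0536, 0.1918]
tcp_rot: [-0.0, -0.07, 0.998, -0.001]
force: [0.5, -1.2, -0.4]
grip_width: 0.501
gripper_force: 0.0
```

jog_arm(commands=[0,0.02,0.03,-0.02,0,0,0.04,0.06,-0.02,0,0,0.06,0.1,-0.02,0,0,0.07,0.14,-0.02,0,0,0.07,0.18,-0.02,0])

```text
time_s: 14.5
position: [0.5078, 0.1155, 0.2111]
tcp_rot: [0.0, -0.069, 0.998, -0.002]
force: [0.4, -0.2, -0.6]
grip_width: 0.502
gripper_force: 0.0
```

```bash
python3 arc.py|head -1; python3 - <<'E'
from h import *
ims=[]
for n in("top","scene"):
    c=read_camera(n)
    u,v=proj(c,[.57,-.05,.05]).astype(int);ims.append(cv2.resize(c["pixels"][v-80:v+80,u-80:u+80],(400,400),interpolation=cv2.INTER_CUBIC))
cv2.imwrite("pics/g.png",cv2.cvtColor(np.hstack(ims),cv2.COLOR_RGB2BGR))
E
```

```text
t 14.5 pos [0.5078 0.1155 0.2111] psi 135.55017049817224 r 0.2241 head -172.0309037310193 F [ 0.4 -0.2 -0.6]
```

View pics/g.png

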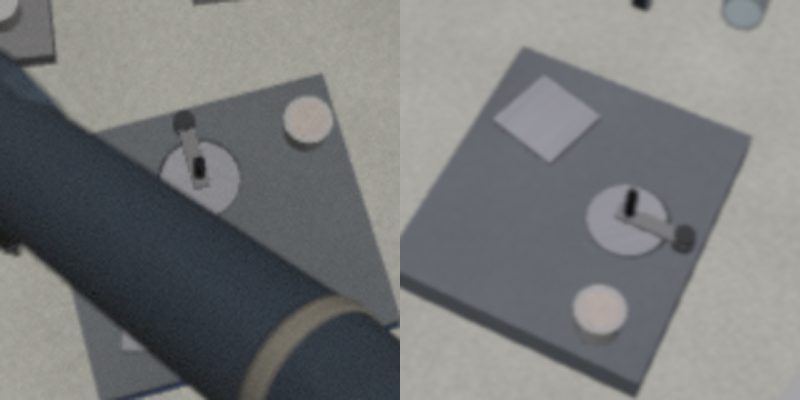

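The clamp lies over the seated blank, pointing to stage −x (scene crop post at 631,205), the cup and square are unmoved, and the robot is clear. Handing in.

```bash
python3 -c "
from h import *
print(finish_job())"
```

```text
the job is handed in; nothing more can be done
None
```

The round blank was slid into the recess and sits flat there. The clamp arm is swung over it to its stop, the robot is clear, and the job was handed in at about 14.6 s.

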